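Snug the squeeze clamp on a glued bulb case

TASK

The clear bulb case on the clamp board has just been glued. Slide the clamp's transport lock knob fully to its unlocked end stop (away from the triggers), then pump the pair of squeeze triggers until the jaw pad has closed on the case and presses it gently against the fixed stop, without crushing it. Work the jaw and the case only through the triggers, leave the other scooter parts where they lie, and finish still holding the triggers squeezed, so that the pad keeps its gentle pressure.

Things in the scene. Friction and masses are not known exactly. Their poses are not given: they have to be found in the camera images.
- clamp: Squeeze-feed clamp on a plywood board 320 x 160 x 18 mm, fixed to the bench. Origin: centre of the board's underside. Local +x: the way the jaw travels, from the triggers to the fixed stop; z up. In this frame (mm): grey housing x -35 to 30, y +-65, top z 85; aluminium stop, face at x 138, top z 58; steel feed rod along y 0, 9 wide, z 34 to 46, reaching back to x -111 under the triggers
- grip (a point): Place to squeeze: midway between the two black trigger bars that stick out rearward (clamp frame x -95, y 0, z 63 mm; axes the clamp's). Bars upright, 9 mm thick, 24 tall (tops 12 mm above this point, board 45 below), straight from x -58 to -128; outsides 67 mm apart at rest, about 27 squeezed home. Close along clamp y, a finger on each bar's outside
- trigger_l (a joint): Angle of the left (+y) trigger, rad: 0 at rest, 0.32 squeezed home; pivot at clamp x -30, y 50 mm. The right one is its mirror image, geared to move alike. Springs reopen them. A full squeeze feeds the jaw 14 mm at most; reopening takes new teeth (6 mm apart, net 12 mm a full pump, little or none for strokes under 0.14): open to below 0.03 between strokes. Locked, it moves under 0.05
- lock (a joint): Transport lock, m: 0 locked, 0.040 at the unlocked end stop; grows as the knob slides along clamp +x. Starts near 0. Its steel tongue lies between the triggers and keeps them apart until withdrawn nearly all the way. About 3 N slides it; it stays where it is left
- lock_knob (a point): Centre of the black lock knob on top of the housing: a block 14 (clamp x) x 22 (clamp y) x 28 mm tall, underside on the housing's top, so its top is 14 mm above this point. Moves with the lock; axes as the clamp's
- pad: Square jaw pad on the rod's end, 42 x 42 mm, upright, facing clamp +x. Origin: centre of its rubber face. Starts 19 to 46 mm short of the case; friction (6 N) holds it between pumps. Pumping full strokes takes about 10 N squeeze per finger. With the pad on the case, 12 N squeeze presses it with 10 to 16 N, 14 N with 14 to 21 (good), 20 N with 25 to 36. Over 50 N crushes the case
- case: Clear plastic case with a glass bulb inside, 48 (clamp x) x 50 x 50 mm tall, 0.09 kg, loose on the board in front of the fixed stop, up to 4 mm short of it, squared to it. Origin: centre of its underside; its near face is 24 mm nearer the pad than this. Axes about as the clamp's
- footpeg_a: Black footpeg, 100 x 28 mm, loose beside the clamp; leave alone. Origin under its middle
- footpeg_b: Second black footpeg, the same; leave alone
- wrench: Steel combination wrench, 160 mm, loose beside the clamp; leave alone
- pedal: Aluminium brake pedal, 190 mm long, loose beside the clamp; leave alone
Not all that is in view belongs to the job. Several things have the shape of the case; the one meant has the colours described above.

How it is judged:
By the outcome, as a careful person would: the job done as asked, in the order asked, and still so for the second after the job is handed in, while the arm keeps its last pose, push and grip.
It also fails if it takes over 56 s, if anything falls off the work surface, if the arm or the gripper's body presses on something with over 40 N, if the wrist force passes 120 N, or if a joint passes its speed limit or range.

ROBOT

A 6-joint arm with a two-finger parallel gripper is mounted at the origin on the work surface. World frame = base frame: x ahead of the robot, y to its left, z up, the work surface at z = 0. Lengths are in m, angles in rad, forces in N, time in s.
With the tool pointing down it reaches from about 0.3 to 0.775 m from the base axis. Payload 14.6 kg.
Tool frame: the origin (TCP) lies at the very end of the fingers, on their centre line; the grasp point (between the pads) lies 19 mm behind it; z points along the fingers, y is the line along which they close (so a half turn about z gives the same grasp; the last joint's range is limited). The gripper opens to 94 mm and grips with 3 to 60 N. Pads are 16 mm wide; open, the fingers measure 119 mm over their backs; the gripper's body (75 mm by 177 mm) begins 78 mm behind the grasp point.
Start: joints at [-1.27, 0.3, 1.521, -0, 1.321, -0.067], TCP at [0.198, -0.513, 0.166] pointing down, gripper open.
Joint ranges: [-3.03, 3.03], [-0.79, 2.21], [0.23, 2.52], [-1.04, 4.18], [0, 3.07], [-2.55, 2.55]. Speed limits (rad/s): [2.22, 2.22, 2.57, 3.14, 3.14, 3.14].

INTERFACE

Orientations are given as [roll, pitch, yaw] about the fixed x, y, z axes, in that order (R = Rz(yaw) Ry(pitch) Rx(roll)).
In Python, from station import ctrl, cams gives the robot as it stands. The module is installed in compiled form; this text tells all that it offers.
- The arm moves only by the tool arm_command, never from a script. Its argument "plan" is a list that holds one entry, the list of rows, each a list of 7 numbers: the shift along the tool's x, y, z in parts of the range, where 1.0 means 100 cm, then the turn, a rotation vector about the tool's x, y, z in fractions of the full range, 1 being 90 degrees, then the closure, from -1 (fully open) to 1 (shut). A call has 1 to 12 rows; each row is the pose to reach, as a shift and turn from the pose commanded when the call began, along the tool's axes at that moment; what a row does not reach only later rows make up. A row lasts 1/10 s, in which the tool goes at most 50 mm and 8.59 degrees, less where a joint would pass 70% of its speed; a pose out of reach is approached as far as the arm can. A call with a gripper value outside its range is refused whole. The fingers move at their own pace and stop on an object; "squeeze" is the grip in N (left out, the last holds). Time passes only in rows, so rows that repeat a pose let the fingers close. It gives the time, the measured TCP pose, the force, the opening and the grip force at its end, in the units of the state.
- ctrl.get_obs(): the state, without advancing time (a new reading comes with each control period).
- cams.camera(name): name is "side" or "top" or "wrist"; returns (picture, depth): 400x640x3 uint8, blue, green, red; 400x640 float32, m along the optical axis (not along the pixel's ray), 0 where there is no reading.
- cams.camera_info(name): a dict with "fx", "fy", "cx", "cy" (pixels), "dist_coeffs" ([k1, k2, p1, p2, k3] as OpenCV has them; the pictures are not rectified), "world_to_cam" (4x4, takes a point from world to camera coordinates). Camera axes: x right, y down, z forward; pixel columns grow to the right and rows downward; lengths in m; the calibration is good to about 2 mm. A picture is of the moment at which its call begins: read the wrist's pose just before it. camera_info takes no time and is no camera call; for the wrist camera it gives the pose at the moment of the call.
- ctrl.hand_in(): hands the job in; it is judged then, once.
The state is a dict: "time_s": time; "qpos": joint angles; "joint_vel": joint speeds; "tau": joint torques, N m; "ee_pos": TCP position; "eef_rot": TCP orientation; "force": force on the tool from outside, world axes, zero at the start; "moment": the same for the moment, N m; "grip_width": finger opening in m; "grip_force": force on a finger pad.
Only numpy, scipy, OpenCV 4.12 (cv2) and the standard library are available. Lean on these libraries where they do the work, as an engineer would, in place of code of your own. Each camera call takes 0.05 s, during which the arm holds its last target. There are 200 camera calls.

## Working session

There is one attempt and no reset: what is moved stays moved. The work goes in short steps, Python scripts to look and compute and a tool call to move; the robot and the scene stay as the last step left them, time stands still between calls to the robot, and variables do not carry over. Pictures are saved under pics/ and viewed, at most 10 in all, crops included, and the job is handed in when it is done.

Besides the shell and the picture viewer there is one more tool, called after "Emit:" by a JSON object that holds its "name" and its "arguments". arm_command: Moves the arm, as the interface text tells. Its arguments: {"type":"object","properties":{"plan":{"type":"array"},"squeeze":{"type":"number"}},"required":["plan"]}

```bash
mkdir -p pics; cat > h.py <<'E'
import numpy as np, cv2
from station import ctrl, cams
def snap(n,f):
    p,d=cams.camera(n); cv2.imwrite('pics/'+f+'.png',p); np.save('pics/'+f+'.npy',d); return p,d
def world(n,uv,z=None,d=None):
    """pixels -> world; on plane z, or with depth values d"""
    i=cams.camera_info(n); K=np.array([[i['fx'],0,i['cx']],[0,i['fy'],i['cy']],[0,0,1]])
    r=cv2.undistortPoints(np.array(uv,float).reshape(-1,1,2),K,np.array(i['dist_coeffs'],float)).reshape(-1,2)
    T=np.linalg.inv(np.array(i['world_to_cam'])); r=np.c_[r,np.ones(len(r))]@T[:3,:3].T; o=T[:3,3]
    s=(z-o[2])/r[:,2] if d is None else np.array(d)
    return o+r*s[:,None]
E
python3 - <<'E'
from h import *
o=ctrl.get_obs(); print(o['time_s'],o['ee_pos'],o['eef_rot'],o['grip_width'],o['force'])
snap('top','top1'); snap('side','side1')
E
```

```text
0.0 [ 0.19766097 -0.51290598  0.16526482] [-3.14038382e+00 -5.87894665e-05  3.67842591e-01] 0.09393541518159364 [ 0.44353542 -0.14437694 -0.17127946]
```

View pics/top1.png

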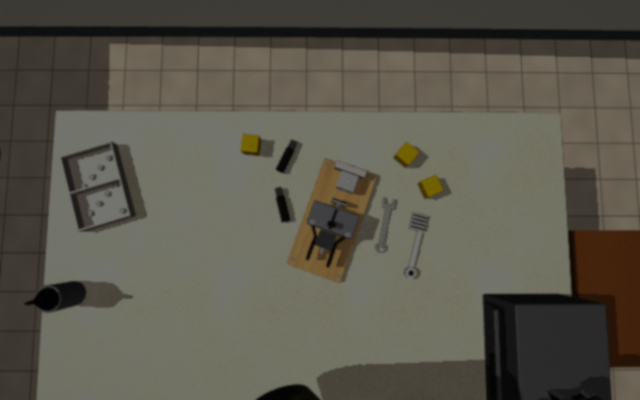

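View pics/side1.png

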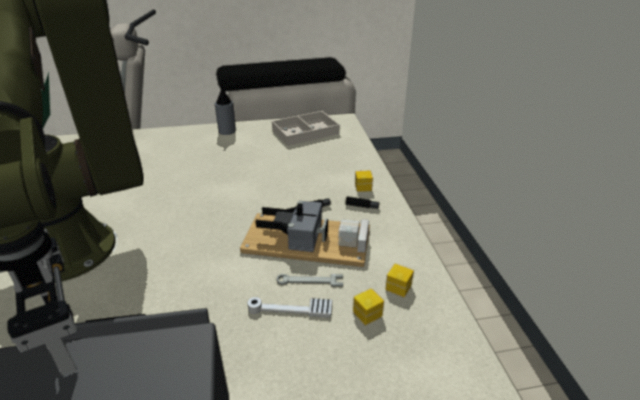

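The top view shows the board centred near (334,220), with the stop at (350,168) and the trigger bars near (312,245) and (333,250). The yellow cubes are decoys. Next I'll fit the board.

```bash
python3 - <<'E'
from h import *
p=cv2.imread('pics/top1.png'); h=cv2.cvtColor(p,cv2.COLOR_BGR2HSV)
m=cv2.inRange(h,(8,70,60),(20,255,255)); m[:, :280]=0; m[:,390:]=0
m[:150]=0; m[290:]=0
c=np.vstack([x for x in cv2.findContours(m,0,1)[0] if cv2.contourArea(x)>15])
w=world('top',c.reshape(-1,2),0.018)[:,:2]
(cx,cy),s,a=cv2.minAreaRect((w*1000).astype(np.float32)); b=cv2.boxPoints(((cx,cy),s,a)); print(cx,cy,s,a,b)
d=np.load('pics/top1.npy')
px=[(325,245),(350,168),(310,180),(345,270),(334,215)]
print(world('top',px,d=[d[v,u] for u,v in px]))
i=cams.camera_info('wrist'); o=ctrl.get_obs(); print(i['fx'],i['cx'],i['cy'],np.linalg.inv(i['world_to_cam']).round(3))
E
```

```text
628.2415161132812 -67.27265930175781 (162.69168090820312, 321.2418212890625) 70.25879669189453 [[ 449.58426   -89.58435 ]
 [ 751.946    -198.09091 ]
 [ 806.8988    -44.960968]
 [ 504.53705    63.545593]]
[[ 5.56138098e-01 -4.50906350e-02  6.99173658e-02]
 [ 7.68439906e-01 -1.15194574e-01  5.55250732e-02]
 [ 7.42659373e-01 -3.64341249e-03 -4.23192904e-04]
 [ 4.84681080e-01 -1.03818597e-01 -2.47086639e-03]
 [ 6.35891604e-01 -6.87894947e-02  8.62429664e-02]]
318.15561497780897 321.66312550869327 203.74959298915743 [[ 0.36  -0.908 -0.214  0.258]
 [-0.933 -0.35  -0.082 -0.489]
 [-0.     0.229 -0.973  0.384]
 [ 0.     0.     0.     1.   ]]
```

Careful with the scale: shifts go in shares of 100 cm and turns go in shares of 90 degrees. That gives: 500 mm / 1000 = 0.5, -258 mm / 1000 = -0.258, 0.712 rad / 1.5708 = 0.4533.

Emit:
{"name": "arm_command", "arguments": {"plan": [[[0.042, -0.021, -0.02, 0, 0, 0.0382, -1], [0.084, -0.043, -0.04, 0, 0, 0.0764, -1], [0.126, -0.064, -0.06, 0, 0, 0.1146, -1], [0.168, -0.086, -0.08, 0, 0, 0.1528, -1], [0.21, -0.107, -0.085, 0, 0, 0.191, -1], [0.252, -0.129, -0.085, 0, 0, 0.2292, -1], [0.294, -0.15, -0.085, 0, 0, 0.2674, -1], [0.336, -0.172, -0.085, 0, 0, 0.3056, -1], [0.378, -0.193, -0.085, 0, 0, 0.3438, -1], [0.42, -0.215, -0.085, 0, 0, 0.382, -1], [0.46, -0.236, -0.085, 0, 0, 0.4202, -1], [0.5, -0.258, -0.085, 0, 0, 0.4533, -1]]]}}

```text
time_s: 1.3
ee_pos: [0.5725, -0.091, 0.2505]
eef_rot: [3.141, 0.0, -0.346]
force: [0.5, -1.3, -0.5]
grip_width: 0.0938
grip_force: 0.0
```

```bash
python3 - <<'E'
from h import *
o=ctrl.get_obs(); print(o['time_s'],o['ee_pos'],o['eef_rot'],o['qpos'],o['joint_vel'])
snap('wrist','w1')
np.save('pics/w1T.npy',cams.camera_info('wrist')['world_to_cam'])
E
```

```text
1.3 [ 0.57245925 -0.09096825  0.25054135] [ 3.14148142e+00  4.73587122e-04 -3.46494352e-01] [-2.20747287e-01  3.20671098e-01  1.29964232e+00 -5.10259252e-05
  1.52176303e+00  1.69654588e+00] [ 7.22430357e-01  5.28814323e-01 -6.78877818e-01 -1.40644057e-04
  1.44323024e-01  1.22728615e+00]
```

View pics/w1.png

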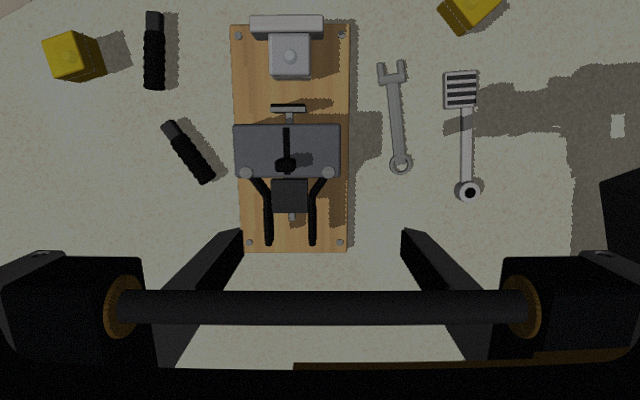

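The wrist view, with clamp +x up, shows the following:
- knob near (285,163) at the rear of its slot
- pad (288,108), case (290,55) and stop (286,25)
- trigger bars near (267,222) and (313,220)

The arm was still settling, so I'll retake the picture and measure from that.

```bash
python3 - <<'E'
from h import *
o=ctrl.get_obs(); print(o['time_s'],o['ee_pos'],o['joint_vel'].round(3) if hasattr(o['joint_vel'],'round') else o['joint_vel'])
p,d=snap('wrist','w2')
h=cv2.cvtColor(p,cv2.COLOR_BGR2HSV); m=cv2.inRange(h,(8,70,50),(20,255,255)); m[270:]=0
n,l,s,_=cv2.connectedComponentsWithStats(m)
ks=[k for k in range(1,n) if s[k,4]>60]; print(s[ks])
k=[k for k in ks if 180<s[k,0]+s[k,2]/2<400]
m=np.isin(l,k)
v,u=np.nonzero(m); w=world('wrist',np.c_[u,v],d=d[v,u]); z=w[:,2]; print('board z',np.median(z))
w=w[(abs(z-.018)<.006)]
(c,sz,a)=cv2.minAreaRect((w[:,:2]*1000).astype(np.float32)); print(c,sz,a)
# whole point cloud
vv,uu=np.mgrid[0:270,200:400]; vv=vv.ravel();uu=uu.ravel(); P=world('wrist',np.c_[uu,vv],d=d[vv,uu]); P=P[d[vv,uu]>0]
np.save('pics/P.npy',P)
yaw=np.deg2rad(a-90 if a>45 else a); c=np.array(c)/1000
yaw=yaw if sz[0]>sz[1] or True else yaw; print('yaw',yaw)
R=np.array([[np.cos(yaw),-np.sin(yaw)],[np.sin(yaw),np.cos(yaw)]]); L=np.c_[(P[:,:2]-c)@R,P[:,2]]*1000
def rep(n,q): print(n,len(q),q.min(0).round(1),q.max(0).round(1),np.percentile(q,[3,97],axis=0).round(1).tolist()) if len(q) else print(n,0)
rep('knob',L[(L[:,2]>100)&(L[:,2]<125)&(abs(L[:,1])<40)])
rep('housing',L[(abs(L[:,2]-85)<5)])
t=L[(L[:,0]<-60)&(L[:,0]>-130)&(abs(L[:,2]-75)<6)]
rep('trL',t[t[:,1]>12]);rep('trR',t[t[:,1]<-12])
for x in(-120,-95,-75):
  q=t[abs(t[:,0]-x)<4]; rep(x,q[q[:,1]>12]); rep(x,q[q[:,1]<-12])
rep('case',L[(L[:,0]>75)&(L[:,0]<145)&(abs(L[:,2]-68)<5)])
rep('stop',L[(L[:,0]>125)&(abs(L[:,2]-58)<4)])
rep('pad',L[(L[:,0]>35)&(L[:,0]<85)&(L[:,2]>50)])
E
```

```text
1.35 [ 0.57505888 -0.0863683   0.2497937 ] [-0.08  -0.05   0.089 -0.005 -0.018 -0.221]
[[  233    24   122   229 13439]
 [  266   178    11    12    70]
 [  312   178    10    19    93]]
board z 0.017471642497441403
(624.3052368164062, -67.83676147460938) (159.92013549804688, 317.8985595703125) 70.5888671875
yaw -0.3387881791200321
knob 264 [-23.9 -10.7 100.1] [-10.   11.6 115.3] [[-23.7, -10.1, 101.1], [-10.1, 10.2, 114.2]]
housing 5387 [-35.4 -64.7  80.1] [29.3 64.6 89.4] [[-32.2, -60.7, 82.7], [27.1, 59.9, 86.4]]
trL 539 [-126.5   12.1   69. ] [-60.   34.9  76.7] [[-123.3, 13.4, 69.2], [-61.1, 34.1, 75.6]]
trR 541 [-126.9  -34.3   69. ] [-60.1 -12.3  76.3] [[-123.4, -33.1, 69.3], [-61.1, -13.6, 75.6]]
-120 45 [-123.6   23.9   69.2] [-116.1   34.4   75.8] [[-123.5, 24.4, 70.3], [-116.1, 34.3, 75.7]]
-120 45 [-124.   -34.2   70.1] [-116.   -23.7   75.6] [[-123.6, -33.8, 70.3], [-116.3, -23.7, 75.4]]
-95 50 [-99.   24.2  69.2] [-91.3  34.9  76.5] [[-98.9, 24.3, 69.7], [-91.9, 34.1, 75.4]]
-95 44 [-98.9 -33.1  70.2] [-91.7 -23.9  76.2] [[-98.8, -33.0, 71.1], [-91.9, -23.9, 76.0]]
-75 98 [-78.8  12.1  69. ] [-71.   34.   75.9] [[-78.6, 13.3, 69.2], [-71.5, 33.6, 75.2]]
-75 96 [-79.  -33.1  69. ] [-71.  -12.4  75.9] [[-78.8, -33.1, 69.1], [-71.7, -12.5, 75.6]]
case 1800 [ 86.1 -28.1  63.1] [134.4  21.5  69.8] [[87.9, -26.8, 64.9], [132.6, 19.7, 69.0]]
stop 1310 [137.5 -44.7  54. ] [157.7  45.3  60.1] [[138.2, -42.2, 55.0], [156.7, 41.3, 58.9]]
pad 317 [ 43.9 -21.4  61.1] [53.9 21.8 67. ] [[44.0, -20.1, 62.0], [53.7, 20.4, 65.9]]
```

```bash
python3 -c "
import cv2;p=cv2.imread('pics/w2.png');cv2.imwrite('pics/w2c.png',cv2.resize(p[0:260,215:375],None,fx=3,fy=3,interpolation=2)[:600] if 0 else cv2.resize(p[0:260,190:400],None,fx=2.3,fy=2.3))"
```

```text
(no output)
```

View pics/w2c.png

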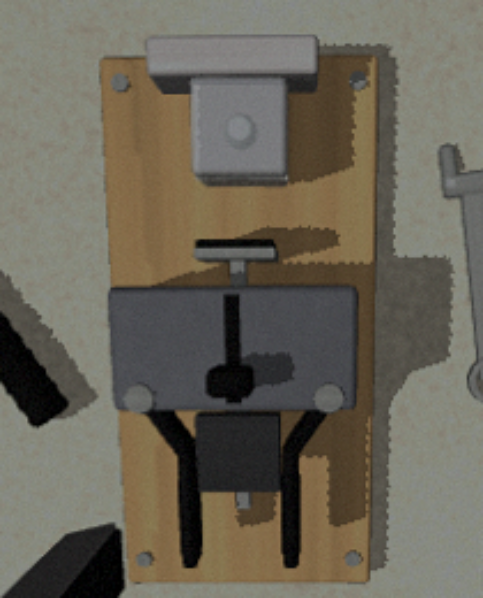

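The knob sits at clamp x ≈ -17, the pad face at about 54 and the case's near face at about 86. The arm was still moving slightly in that picture, so I'll repeat the fit now that it has settled.

```bash
cat > fit.py <<'E'
from h import *
cams.camera('wrist'); cams.camera('wrist')
o=ctrl.get_obs(); print(o['time_s'],np.round(o['ee_pos'],4),np.round(o['eef_rot'],4),np.abs(o['joint_vel']).max().round(3),np.round(o['force'],1))
p,d=snap('wrist','w3')
h=cv2.cvtColor(p,cv2.COLOR_BGR2HSV); m=cv2.inRange(h,(8,70,50),(20,255,255)); m[270:]=0
n,l,s,_=cv2.connectedComponentsWithStats(m)
k=[k for k in range(1,n) if s[k,4]>60 and 180<s[k,0]+s[k,2]/2<400]
v,u=np.nonzero(np.isin(l,k)); w=world('wrist',np.c_[u,v],d=d[v,u]); w=w[abs(w[:,2]-.018)<.006]
(c,sz,a)=cv2.minAreaRect((w[:,:2]*1000).astype(np.float32)); c=np.array(c)/1000; yaw=np.deg2rad(a-90 if a>45 else a); print(c,sz,yaw)
vv,uu=np.mgrid[0:270,200:400]; vv=vv.ravel();uu=uu.ravel(); P=world('wrist',np.c_[uu,vv],d=d[vv,uu]); P=P[d[vv,uu]>0]
R=np.array([[np.cos(yaw),-np.sin(yaw)],[np.sin(yaw),np.cos(yaw)]]); L=np.c_[(P[:,:2]-c)@R,P[:,2]]*1000
def rep(n,q): print(n,len(q),q.min(0).round(1),q.max(0).round(1)) if len(q) else print(n,0)
rep('knob',L[(L[:,2]>100)&(L[:,2]<125)&(abs(L[:,1])<40)])
rep('housing',L[(abs(L[:,2]-85)<5)])
t=L[(L[:,0]<-60)&(L[:,0]>-130)&(abs(L[:,2]-75)<6)]
rep('trL',t[t[:,1]>18]);rep('trR',t[t[:,1]<-18])
rep('case',L[(L[:,0]>75)&(L[:,0]<145)&(abs(L[:,2]-68)<5)])
rep('pad',L[(L[:,0]>35)&(L[:,0]<85)&(L[:,2]>50)])
ti=np.array(o['ee_pos'][:2]); y=o['eef_rot'][2]
for n,x in(('knob',-17),('grip',-95)):
    g=c+R@[x/1000,0]-ti; print(n,'tool shift x,y',(1000*np.array([np.cos(y)*g[0]+np.sin(y)*g[1],np.sin(y)*g[0]-np.cos(y)*g[1]])).round(1),'turn',-(yaw-y))
E
python3 fit.py
```

```text
1.5 [ 0.5716 -0.0921  0.2501] [ 3.1413e+00  1.3000e-03 -3.4220e-01] 0.039 [-1.  -0.4  0.2]
[ 0.62626666 -0.06651263] (159.67489624023438, 318.185302734375) -0.34511145565426177
knob 255 [-23.5 -10.7 102.2] [-10.2  11.4 115.5]
housing 5477 [-35.2 -64.7  80.1] [29.  64.8 89. ]
trL 466 [-127.4   18.1   69.1] [-60.2  35.   76.5]
trR 451 [-127.4  -33.8   69.1] [-60.  -18.1  77.4]
case 1771 [ 85.8 -27.2  63.2] [133.8  21.7  71. ]
pad 313 [ 43.4 -21.6  56. ] [53.2 22.4 67.4]
knob tool shift x,y [ 26.  -42.5] turn 0.002960774998605309
grip tool shift x,y [-52.  -42.7] turn 0.002960774998605309
```

In the tool's units: 158 mm / 1000 = 0.158, 150 mm / 1000 = 0.15, 0.003 rad / 1.5708 = 0.0019.

Emit:
{"name": "arm_command", "arguments": {"plan": [[[0.013, -0.021, 0.03, 0, 0, 0, -1], [0.026, -0.042, 0.06, 0, 0, 0.0019, -1], [0.026, -0.042, 0.09, 0, 0, 0.0019, -1], [0.026, -0.042, 0.115, 0, 0, 0.0019, -1], [0.026, -0.042, 0.135, 0, 0, 0.0019, -1], [0.026, -0.042, 0.15, 0, 0, 0.0019, -1], [0.026, -0.042, 0.158, 0, 0, 0.0019, -1], [0.026, -0.042, 0.158, 0, 0, 0.0019, -1], [0.026, -0.042, 0.158, 0, 0, 0.0019, 1], [0.026, -0.042, 0.158, 0, 0, 0.0019, 1], [0.026, -0.042, 0.158, 0, 0, 0.0019, 1], [0.026, -0.042, 0.158, 0, 0, 0.0019, 1]]], "squeeze": 14}}

```text
time_s: 2.75
ee_pos: [0.6104, -0.0619, 0.0933]
eef_rot: [-3.141, -0.001, -0.347]
force: [0.4, -0.0, -0.3]
grip_width: 0.0649
grip_force: 0.0
```

Emit:
{"name": "arm_command", "arguments": {"plan": [[[0, 0, 0, 0, 0, 0, 1], [0, 0, 0, 0, 0, 0, 1], [0, 0, 0, 0, 0, 0, 1], [0, 0, 0, 0, 0, 0, 1], [0, 0, 0, 0, 0, 0, 1], [0, 0, 0, 0, 0, 0, 1], [0, 0, 0, 0, 0, 0, 1]]]}}

```text
time_s: 3.45
ee_pos: [0.6102, -0.0619, 0.0928]
eef_rot: [3.142, 0.0, -0.347]
force: [-0.1, 0.2, 0.6]
grip_width: 0.0096
grip_force: 0.0
```

```bash
python3 - <<'E'
from h import *
o=ctrl.get_obs(); print(o['grip_width'],o['grip_force'],o['force'])
p,d=snap('side','s2'); q,_=snap('wrist','w4')
cv2.imwrite('pics/c2.png',np.hstack([cv2.resize(p[150:290,200:390],(543,400),interpolation=2),cv2.resize(q[100:400,200:392],(256,400))]))
E
```

```text
0.009580883541021845 0.0 [-0.10643053  0.19570705  0.63787277]
```

View pics/c2.png

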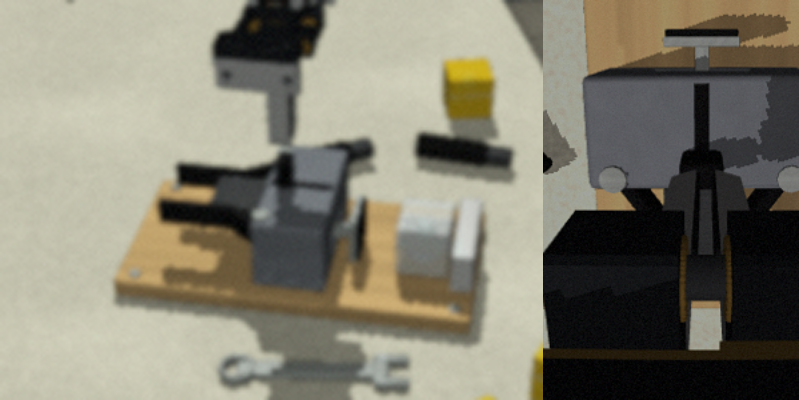

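The side crop shows the closed fingertips at (282,140), just above the knob top at (287,160), although the reported TCP is lower. I'll check how far the reported TCP is from the real fingertips.

```bash
python3 - <<'E'
from h import *
o=ctrl.get_obs(); e=np.array(o['ee_pos'])
c=np.array([.62627,-.06651]);a=-.345;R=np.array([[np.cos(a),-np.sin(a)],[np.sin(a),np.cos(a)]])
for n in('side','wrist'):
    i=cams.camera_info(n);T=np.array(i['world_to_cam']);K=np.array([[i['fx'],0,i['cx']],[0,i['fy'],i['cy']],[0,0,1]])
    kn=np.r_[c+R@[-.017,0],.113]
    pts=np.array([e,e+[0,0,.02],e+[0,0,.04],kn,np.r_[c+R@[-.16,-.08],.018]])
    print(n,cv2.projectPoints(pts,cv2.Rodrigues(T[:3,:3])[0],T[:3,3],K,np.array(i['dist_coeffs'],float))[0].reshape(-1,2).round(1).tolist())
    d=np.load('pics/%s.npy'%{'side':'s2','wrist':'w4'}[n])
    px=[(299,195),(298,180),(299,205),(301,225)] if n=='side' else [(320,230),(326,240),(326,260),(326,222),(326,216)]
    print(world(n,px,d=[d[v,u] for u,v in px]).round(4).tolist())
E
```

```text
side [[300.2, 211.9], [300.0, 205.4], [299.7, 198.8], [299.9, 205.1], [239.4, 248.0]]
[[0.6066, -0.0799, 0.1562], [0.5985, -0.1424, 0.2369], [0.6079, -0.061, 0.1138], [0.6062, -0.1049, 0.0835]]
wrist [[322.0, 221.7], [322.0, 230.3], [322.1, 240.8], [320.3, 230.9], [396.4, 331.2]]
[[0.6109, -0.0608, 0.1131], [0.6031, -0.0622, 0.1132], [0.5724, -0.0518, 0.0705], [0.6144, -0.0662, 0.1118], [0.6151, -0.0666, 0.1]]
```

```bash
python3 - <<'E'
from h import *
d=np.load('pics/w4.npy')
for v in range(210,300,8):
    us=range(292,352,5); w=world('wrist',[(u,v) for u in us],d=[d[v,u] for u in us]); print(v,(w[:,2]*1000).round().astype(int).tolist())
q=cv2.imread('pics/w4.png'); cv2.imwrite('pics/c3.png',np.clip(cv2.resize(q[190:330,260:390],(557,600),interpolation=2).astype(float)*2.5,0,255).astype(np.uint8))
E
```

```text
210 [84, 86, 85, 84, 85, 86, 85, 85, 84, 85, 85, 85]
218 [85, 83, 85, 105, 104, 104, 104, 105, 101, 84, 85, 84]
226 [84, 84, 112, 113, 114, 112, 114, 115, 113, 85, 85, 84]
234 [85, 145, 145, 146, 144, 114, 113, 141, 145, 145, 145, 145]
242 [70, 158, 158, 158, 157, 69, 70, 155, 158, 158, 158, 159]
250 [168, 169, 168, 169, 169, 71, 70, 165, 168, 168, 169, 168]
258 [235, 236, 235, 179, 179, 70, 70, 165, 178, 179, 236, 235]
266 [240, 240, 239, 311, 184, 70, 69, 166, 187, 186, 239, 240]
274 [244, 243, 244, 195, 191, 69, 70, 166, 193, 194, 245, 244]
282 [249, 248, 248, 244, 198, 71, 71, 168, 198, 244, 249, 248]
290 [252, 251, 249, 241, 203, 70, 71, 70, 202, 247, 252, 252]
298 [253, 253, 249, 245, 244, 245, 244, 245, 245, 248, 251, 253]
```

View pics/c3.png

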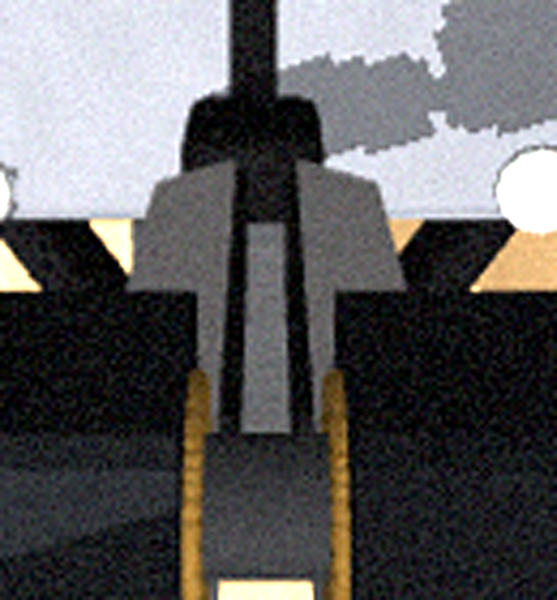

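```bash
python3 - <<'E'
from h import *
o=ctrl.get_obs()
d=np.load('pics/w3.npy'); i=cams.camera_info('wrist'); 
# height rel. to TCP: same camera-tool geometry (tool vertical): w3 z = z + (.2501-now)
for v in range(224,300,8):
    us=list(range(150,260,10)); w=world('wrist',[(u,v) for u in us],d=[d[v,u] for u in us]); print(v,((w[:,2]-o['ee_pos'][2])*1000).round().astype(int).tolist())
E
```

```text
224 [-249, -251, -251, -250, -250, -251, -251, -251, -252, -232, -233]
232 [-251, -250, -251, -249, -252, -251, -249, 48, 49, 43, -233]
240 [-249, -252, -252, -250, -250, -251, 62, 62, 60, 46, -233]
248 [-250, -251, -250, -250, -251, -251, 74, 74, 66, 47, -234]
256 [-251, -250, -250, -251, -251, 83, 84, 80, 68, 49, -252]
264 [-251, -251, -251, -250, 92, 92, 90, 84, 69, -251, -251]
272 [-250, -250, -249, 100, 100, 100, 96, 219, 69, -251, -250]
280 [-252, -251, 108, 108, 108, 105, 96, 86, -249, -250, -251]
288 [-251, -248, 114, 114, 113, 108, 97, 85, -250, -252, -251]
296 [152, 152, 152, 152, 152, 151, 152, 153, 153, 153, 152]
```

Both the wrist and side cameras put the fingertips about 40 mm above the reported TCP, and they did so with the gripper open too. I'll measure that offset in all three tool axes.

```bash
python3 - <<'E'
from h import *
o=ctrl.get_obs(); e=np.array(o['ee_pos']); y=o['eef_rot'][2]
d=np.load('pics/w4.npy'); vv,uu=np.mgrid[222:262,285:360]; vv=vv.ravel();uu=uu.ravel()
P=world('wrist',np.c_[uu,vv],d=d[vv,uu])-e
t=np.c_[np.cos(y)*P[:,0]+np.sin(y)*P[:,1],np.sin(y)*P[:,0]-np.cos(y)*P[:,1],P[:,2]]*1000
f=t[(t[:,2]>33)&(t[:,2]<100)]
for lo in range(33,83,5):
    q=f[(f[:,2]>=lo)&(f[:,2]<lo+5)]
    if len(q): print(lo,len(q),q.min(0).round(1),np.median(q,0).round(1),q.max(0).round(1))
d=np.load('pics/s2.npy'); vv,uu=np.mgrid[180:215,285:315]; vv=vv.ravel();uu=uu.ravel()
P=world('side',np.c_[uu,vv],d=d[vv,uu])-e
t=np.c_[np.cos(y)*P[:,0]+np.sin(y)*P[:,1],np.sin(y)*P[:,0]-np.cos(y)*P[:,1],P[:,2]]*1000
f=t[(abs(t[:,1])<40)&(t[:,2]>24)]
for lo in range(20,70,5):
    q=f[(f[:,2]>=lo)&(f[:,2]<lo+5)]
    if len(q): print('side',lo,len(q),q.min(0).round(1),np.median(q,0).round(1),q.max(0).round(1))
E
```

```text
38 29 [ 6.8 -8.7 39.1] [ 8.2 -3.5 40.8] [ 8.6  6.9 43. ]
43 84 [  6.6 -13.7  43.1] [ 8.3 -0.4 45.8] [ 9.  12.4 47.9]
48 130 [  6.5 -15.1  48. ] [ 8.3 -3.4 50.5] [ 8.8 14.3 53. ]
53 133 [  6.3 -14.8  53. ] [ 8.3 -3.3 55.7] [ 8.8 14.1 58. ]
58 150 [  6.4 -15.1  58. ] [ 8.3  2.5 60.5] [ 9.  14.4 63. ]
63 163 [  6.2 -15.   63. ] [ 8.3 -3.2 65.5] [ 8.8 14.5 68. ]
68 209 [  1.2 -15.2  68. ] [ 8.2  2.3 70.7] [ 8.9 14.3 73. ]
73 192 [  4.2 -15.3  73. ] [ 8.3 -4.  75.5] [ 8.9 14.4 78. ]
78 211 [  6.4 -15.3  78. ] [ 8.3  3.5 80.5] [ 8.9 14.6 83. ]
side 40 7 [-9.3 -7.4 41.4] [-2.1 10.4 43.1] [ 7.1 13.4 44.9]
side 45 8 [-3.6 -6.8 45.1] [ 7.1  6.3 47.4] [ 7.4 17.8 49.5]
side 50 19 [-10.5  -5.9  50. ] [ 2.9 17.4 52.5] [ 7.7 19.9 54.8]
side 55 19 [-10.6 -10.6  55.1] [ 0.1 17.5 57.1] [ 8.3 20.9 59.9]
side 60 16 [-10.   -8.3  60.1] [ 1.3 17.2 62.4] [ 7.7 18.3 65. ]
side 65 19 [-10.  -11.2  65.5] [ 3.  16.4 67.2] [ 7.7 21.4 70. ]
```

The real fingertips are centred in x and y but sit about 40 mm short of the reported TCP, so I'll use that offset from here. Next: open partway, descend 43 mm so the tips are about 4 mm above the housing, and grip the knob.

In the tool's units: 43 mm / 1000 = 0.043, 40 mm / 1000 = 0.04.

Emit:
{"name": "arm_command", "arguments": {"plan": [[[0, 0, 0, 0, 0, 0, 0], [0, 0, 0, 0, 0, 0, 0], [0, 0, 0, 0, 0, 0, 0], [0, 0, 0, 0, 0, 0, 0], [0, 0, 0, 0, 0, 0, 0], [0, 0, 0.015, 0, 0, 0, 0], [0, 0, 0.028, 0, 0, 0, 0], [0, 0, 0.036, 0, 0, 0, 0], [0, 0, 0.04, 0, 0, 0, 0], [0, 0, 0.043, 0, 0, 0, 0], [0, 0, 0.043, 0, 0, 0, 0], [0, 0, 0.043, 0, 0, 0, 1]]], "squeeze": 14}}

```text
time_s: 4.75
ee_pos: [0.6104, -0.0619, 0.0502]
eef_rot: [-3.141, -0.001, -0.347]
force: [0.1, 0.6, 0.0]
grip_width: 0.0421
grip_force: 0.0
```

Emit:
{"name": "arm_command", "arguments": {"plan": [[[0, 0, 0, 0, 0, 0, 1], [0, 0, 0, 0, 0, 0, 1], [0, 0, 0, 0, 0, 0, 1], [0, 0, 0, 0, 0, 0, 1]]]}}

```text
time_s: 5.15
ee_pos: [0.6111, -0.06, 0.0502]
eef_rot: [-3.139, -0.001, -0.347]
force: [5.3, 12.2, -1.2]
grip_width: 0.0217
grip_force: 14.0
```

Gripped at 21.7 mm, which matches the knob width. There is a 13 N sideways load, so the real centreline is about 2 mm further toward clamp +y. I'll relieve that, then slide.

In the tool's units: 38 mm / 1000 = 0.038, 36 mm / 1000 = 0.036.

Emit:
{"name": "arm_command", "arguments": {"plan": [[[0, -0.002, 0, 0, 0, 0, 1], [0.005, -0.002, 0, 0, 0, 0, 1], [0.011, -0.002, 0, 0, 0, 0, 1], [0.018, -0.002, 0, 0, 0, 0, 1], [0.025, -0.002, 0, 0, 0, 0, 1], [0.031, -0.002, 0, 0, 0, 0, 1], [0.036, -0.002, 0, 0, 0, 0, 1], [0.038, -0.002, 0, 0, 0, 0, 1], [0.038, -0.002, 0, 0, 0, 0, 1]]]}}

```text
time_s: 6.05
ee_pos: [0.6459, -0.0725, 0.0497]
eef_rot: [-3.141, 0.003, -0.347]
force: [-11.4, 6.5, 8.8]
grip_width: 0.0218
grip_force: 14.0
```

Emit:
{"name": "arm_command", "arguments": {"plan": [[[0.001, 0, 0, 0, 0, 0, 1], [0.002, 0, 0, 0, 0, 0, 1], [0.003, 0, 0, 0, 0, 0, 1], [0.003, 0, 0, 0, 0, 0, 1]]]}}

```text
time_s: 6.45
ee_pos: [0.6477, -0.0731, 0.0492]
eef_rot: [3.141, 0.006, -0.347]
force: [-16.5, 8.5, 7.9]
grip_width: 0.0219
grip_force: 14.0
```

In the tool's units: 3 mm / 1000 = 0.003, 2 mm / 1000 = 0.002.

Emit:
{"name": "arm_command", "arguments": {"plan": [[[0.002, 0, 0, 0, 0, 0, 1], [0.003, 0, 0, 0, 0, 0, 1], [0.003, 0, 0, 0, 0, 0, 1]]]}}

```text
time_s: 6.75
ee_pos: [0.6502, -0.074, 0.0486]
eef_rot: [3.141, 0.007, -0.347]
force: [-17.1, 8.3, 5.4]
grip_width: 0.0217
grip_force: 14.0
```

The force levelled off near 19 N because the pads are slipping on a stopped knob. I'll release, rise and check by camera.

In the tool's units: -200 mm / 1000 = -0.2, -185 mm / 1000 = -0.185.

Emit:
{"name": "arm_command", "arguments": {"plan": [[[-0.004, 0, 0, 0, 0, 0, -0.3], [-0.004, 0, 0, 0, 0, 0, -0.3], [-0.004, 0, 0, 0, 0, 0, -0.3], [-0.004, 0, -0.02, 0, 0, 0, -0.3], [-0.01, 0, -0.06, 0, 0, 0, -0.6], [-0.025, 0, -0.105, 0, 0, 0, -1], [-0.045, 0, -0.15, 0, 0, 0, -1], [-0.06, 0, -0.185, 0, 0, 0, -1], [-0.07, 0, -0.2, 0, 0, 0, -1], [-0.07, 0, -0.2, 0, 0, 0, -1], [-0.07, 0, -0.2, 0, 0, 0, -1]]]}}

```text
time_s: 7.85
ee_pos: [0.5864, -0.0514, 0.248]
eef_rot: [3.141, 0.002, -0.347]
force: [0.1, 0.9, -0.8]
grip_width: 0.0943
grip_force: 0.0
```

```bash
python3 fit.py
```

```text
7.95 [ 0.5863 -0.0514  0.2474] [ 3.1409  0.0034 -0.3474] 0.006 [ 0.2 -0.6 -0.3]
[ 0.62617133 -0.06531349] (160.18295288085938, 319.11541748046875) -0.3446254287553223
knob 258 [ 11.4 -10.7 108.9] [ 25.4  11.2 115.2]
housing 5597 [-35.3 -65.1  80.1] [29.3 65.6 89.2]
trL 412 [-126.5   23.5   69. ] [-60.1  34.6  76.9]
trR 395 [-126.   -34.5   69.1] [-60.1 -23.8  76.9]
case 1831 [ 87.2 -28.4  63.3] [134.   22.2  70.7]
pad 322 [ 43.9 -21.8  53.7] [53.2 22.1 66.8]
knob tool shift x,y [25.2 -0.4] turn -0.0028176256833036817
grip tool shift x,y [-52.8  -0.2] turn -0.0028176256833036817
```

The knob moved 35 mm, with its front now at x 25.4 against a slot end of about 25.8. The tool travelled 41 mm, so the pads slipped the last 6 mm, and the tongue no longer shows between the bars. It is at the end stop, having started about 5 mm along. Next I'll go down over the triggers.

In the tool's units: 242 mm / 1000 = 0.242, 240 mm / 1000 = 0.24, -0.003 rad / 1.5708 = -0.0019.

Emit:
{"name": "arm_command", "arguments": {"plan": [[[-0.025, 0, 0.02, 0, 0, 0, -1], [-0.053, 0, 0.05, 0, 0, -0.0019, -1], [-0.053, 0, 0.09, 0, 0, -0.0019, -1], [-0.053, 0, 0.13, 0, 0, -0.0019, -1], [-0.053, 0, 0.165, 0, 0, -0.0019, -1], [-0.053, 0, 0.195, 0, 0, -0.0019, -1], [-0.053, 0, 0.215, 0, 0, -0.0019, -1], [-0.053, 0, 0.23, 0, 0, -0.0019, -1], [-0.053, 0, 0.24, 0, 0, -0.0019, -1], [-0.053, 0, 0.242, 0, 0, -0.0019, -1], [-0.053, 0, 0.242, 0, 0, -0.0019, -0.6]]], "squeeze": 14}}

```text
time_s: 9.1
ee_pos: [0.5366, -0.0332, 0.0077]
eef_rot: [3.142, 0.0, -0.344]
force: [-0.1, 0.7, 0.1]
grip_width: 0.0889
grip_force: 0.0
```

Emit:
{"name": "arm_command", "arguments": {"plan": [[[0, 0, 0, 0, 0, 0, 1], [0, 0, 0, 0, 0, 0, 1], [0, 0, 0, 0, 0, 0, 1], [0, 0, 0, 0, 0, 0, 1]]]}}

```text
time_s: 9.5
ee_pos: [0.5378, -0.0337, 0.0085]
eef_rot: [-3.141, -0.003, -0.344]
force: [8.9, -5.4, -4.7]
grip_width: 0.0576
grip_force: 7.8
```

Emit:
{"name": "arm_command", "arguments": {"plan": [[[0, 0, 0, 0, 0, 0, 1], [0, 0, 0, 0, 0, 0, 1], [0, 0, 0, 0, 0, 0, 1], [0, 0, 0, 0, 0, 0, 1], [0, 0, 0, 0, 0, 0, 1], [0, 0, 0, 0, 0, 0, 1]]]}}

```text
time_s: 10.1
ee_pos: [0.538, -0.0338, 0.0086]
eef_rot: [-3.141, -0.004, -0.344]
force: [7.2, -3.7, -0.6]
grip_width: 0.0258
grip_force: 12.1
```

The triggers went home at 25.8 mm, so the lock is off. I'll reopen fully and do stroke 2.

Emit:
{"name": "arm_command", "arguments": {"plan": [[[0, 0, 0, 0, 0, 0, -0.6], [0, 0, 0, 0, 0, 0, -0.6], [0, 0, 0, 0, 0, 0, -0.6], [0, 0, 0, 0, 0, 0, -0.6], [0, 0, 0, 0, 0, 0, -0.6], [0, 0, 0, 0, 0, 0, -0.6], [0, 0, 0, 0, 0, 0, -0.6], [0, 0, 0, 0, 0, 0, -0.6]]]}}

```text
time_s: 10.9
ee_pos: [0.5369, -0.0331, 0.008]
eef_rot: [-3.141, -0.001, -0.344]
force: [0.4, 0.2, 0.2]
grip_width: 0.0754
grip_force: 0.0
```

```bash
cat > pad.py <<'E'
from h import *
import sys
# pad and case in the clamp frame from the side and top views
c=np.array([.62617,-.06531]);a=-.3446;R=np.array([[np.cos(a),-np.sin(a)],[np.sin(a),np.cos(a)]])
o=ctrl.get_obs(); print(o['time_s'],o['grip_width'])
p,d=snap('wrist','p'+sys.argv[1]); v,u=np.nonzero((d>0)&(np.arange(400)[:,None]<260))
P=world('wrist',np.c_[u,v],d=d[v,u]); L=np.c_[(P[:,:2]-c)@R,P[:,2]]*1000
def rep(n,q): print(n,len(q),np.percentile(q,[1,99],axis=0).round(1).tolist()) if len(q) else print(n,0)
rep('pad',L[(L[:,0]>35)&(L[:,0]<83)&(L[:,2]>53)&(L[:,2]<66)&(abs(L[:,1])<25)])
rep('case',L[(L[:,0]>80)&(L[:,0]<137)&(L[:,2]>66)&(L[:,2]<71)&(abs(L[:,1])<35)])
E
python3 pad.py 1
```

```text
10.9 0.07544409082597611
pad 0
case 0
```

```bash
sed -i "s/p,d=snap('wrist'.*/C=[]\nfor n in('top','side'):\n    p,d=snap(n,n+'p'+sys.argv[1]); v,u=np.nonzero(d>0); C.append(world(n,np.c_[u,v],d=d[v,u]))/; s/^P=world.*; L=/P=np.vstack(C); L=/" pad.py
python3 pad.py 1
```

```text
10.95 0.07507968110695233
pad 91 [[55.9, -24.2, 54.2], [68.4, 20.4, 65.9]]
case 419 [[88.4, -30.3, 66.1], [135.6, 19.6, 70.7]]
```

Emit:
{"name": "arm_command", "arguments": {"plan": [[[0, 0, 0, 0, 0, 0, 1], [0, 0, 0, 0, 0, 0, 1], [0, 0, 0, 0, 0, 0, 1], [0, 0, 0, 0, 0, 0, 1], [0, 0, 0, 0, 0, 0, 1], [0, 0, 0, 0, 0, 0, 1], [0, 0, 0, 0, 0, 0, 1], [0, 0, 0, 0, 0, 0, 1], [0, 0, 0, 0, 0, 0, 1], [0, 0, 0, 0, 0, 0, 1]]]}}

```text
time_s: 12.05
ee_pos: [0.5379, -0.0337, 0.0084]
eef_rot: [-3.141, -0.003, -0.344]
force: [6.9, -3.5, -0.4]
grip_width: 0.0263
grip_force: 12.1
```

The pad is advancing as expected. Stroke 3 next.

Emit:
{"name": "arm_command", "arguments": {"plan": [[[0, 0, 0, 0, 0, 0, -0.6], [0, 0, 0, 0, 0, 0, -0.6], [0, 0, 0, 0, 0, 0, -0.6], [0, 0, 0, 0, 0, 0, -0.6], [0, 0, 0, 0, 0, 0, -0.6], [0, 0, 0, 0, 0, 0, -0.6], [0, 0, 0, 0, 0, 0, -0.6], [0, 0, 0, 0, 0, 0, -0.6]]]}}

```text
time_s: 12.85
ee_pos: [0.5369, -0.0331, 0.008]
eef_rot: [-3.141, -0.001, -0.344]
force: [0.1, -0.2, -0.3]
grip_width: 0.0754
grip_force: 0.0
```

Emit:
{"name": "arm_command", "arguments": {"plan": [[[0, 0, 0, 0, 0, 0, 1], [0, 0, 0, 0, 0, 0, 1], [0, 0, 0, 0, 0, 0, 1], [0, 0, 0, 0, 0, 0, 1], [0, 0, 0, 0, 0, 0, 1], [0, 0, 0, 0, 0, 0, 1], [0, 0, 0, 0, 0, 0, 1], [0, 0, 0, 0, 0, 0, 1], [0, 0, 0, 0, 0, 0, 1], [0, 0, 0, 0, 0, 0, 1]]]}}

```text
time_s: 13.85
ee_pos: [0.538, -0.0338, 0.0084]
eef_rot: [-3.141, -0.003, -0.344]
force: [6.5, -4.3, -1.2]
grip_width: 0.0266
grip_force: 12.0
```

```bash
python3 pad.py 3
```

```text
13.85 0.02656769175421192
pad 24 [[78.9, -23.5, 55.0], [82.8, 17.1, 65.9]]
case 451 [[83.0, -29.1, 66.0], [136.5, 20.3, 70.8]]
```

Stroke 3 reached home again with the pad next to the case. In stroke 4 the triggers should stall early on the case.

Emit:
{"name": "arm_command", "arguments": {"plan": [[[0, 0, 0, 0, 0, 0, -0.6], [0, 0, 0, 0, 0, 0, -0.6], [0, 0, 0, 0, 0, 0, -0.6], [0, 0, 0, 0, 0, 0, -0.6], [0, 0, 0, 0, 0, 0, -0.6], [0, 0, 0, 0, 0, 0, -0.6], [0, 0, 0, 0, 0, 0, -0.6], [0, 0, 0, 0, 0, 0, -0.6]]]}}

```text
time_s: 14.75
ee_pos: [0.5369, -0.0331, 0.008]
eef_rot: [-3.141, -0.001, -0.344]
force: [0.1, -0.5, -0.1]
grip_width: 0.0749
grip_force: 0.0
```

Emit:
{"name": "arm_command", "arguments": {"plan": [[[0, 0, 0, 0, 0, 0, 1], [0, 0, 0, 0, 0, 0, 1], [0, 0, 0, 0, 0, 0, 1], [0, 0, 0, 0, 0, 0, 1], [0, 0, 0, 0, 0, 0, 1], [0, 0, 0, 0, 0, 0, 1], [0, 0, 0, 0, 0, 0, 1], [0, 0, 0, 0, 0, 0, 1], [0, 0, 0, 0, 0, 0, 1], [0, 0, 0, 0, 0, 0, 1], [0, 0, 0, 0, 0, 0, 1], [0, 0, 0, 0, 0, 0, 1]]], "squeeze": 14}}

```text
time_s: 15.95
ee_pos: [0.5377, -0.0336, 0.0081]
eef_rot: [-3.141, -0.003, -0.344]
force: [6.8, -3.5, -4.7]
grip_width: 0.0576
grip_force: 13.7
```

```bash
python3 pad.py 4; python3 -c "
import cv2;p=cv2.imread('pics/sidep4.png');cv2.imwrite('pics/c4.png',cv2.resize(p[160:290,220:400],(780,563),interpolation=2))"
```

```text
15.95 0.057624070034974655
pad 22 [[79.3, -24.4, 53.7], [82.9, 20.0, 65.8]]
case 434 [[82.9, -29.6, 66.0], [136.0, 20.5, 70.9]]
```

View pics/c4.png

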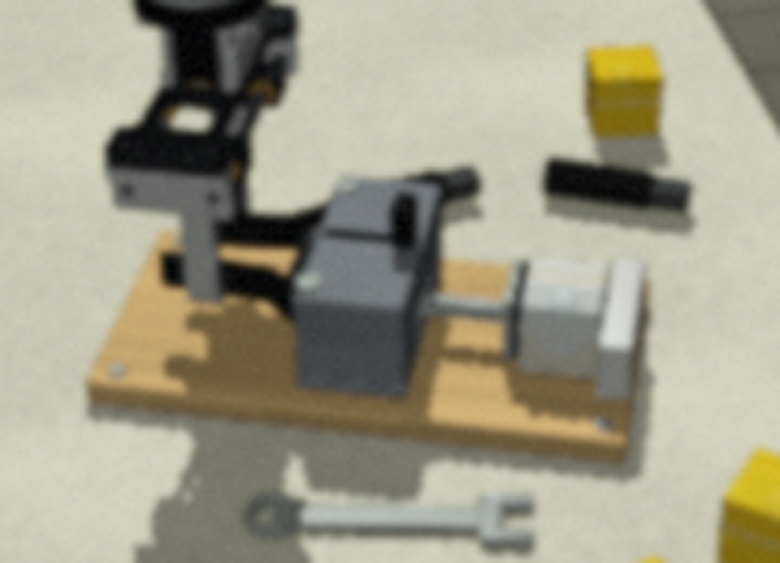

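The triggers stall at 57.6 mm with 13.7 N. The picture shows the pad at (515,305) against the case, the case against the stop at (615,325), and the knob at the front of its slot at (403,225). I'll check it is steady, then hand in.

Emit:
{"name": "arm_command", "arguments": {"plan": [[[0, 0, 0, 0, 0, 0, 1], [0, 0, 0, 0, 0, 0, 1], [0, 0, 0, 0, 0, 0, 1], [0, 0, 0, 0, 0, 0, 1], [0, 0, 0, 0, 0, 0, 1]]]}}

```text
time_s: 16.55
ee_pos: [0.5377, -0.0336, 0.0081]
eef_rot: [-3.141, -0.003, -0.344]
force: [7.4, -4.7, -4.0]
grip_width: 0.0578
grip_force: 13.7
```

```bash
python3 -c "
from station import ctrl
o=ctrl.get_obs(); print(o['grip_width'],o['grip_force'],o['force'])
if .055<o['grip_width']<.06 and 13<o['grip_force']<15: print(ctrl.hand_in())"
```

```text
0.057772658660068386 13.655101982876658 [ 7.35246605 -4.73550688 -3.99282196]
the job is handed in; nothing more can be done
None
```

I handed the job in at about 16.6 s: the lock is at its unlocked end stop, four pumps closed the pad on the case and pushed it to the fixed stop, and the triggers are still squeezed at about 14 N; the fingertips are really about 40 mm short of the reported TCP (seen in two cameras), which I allowed for.

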